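# Offer up the arm-rest board to its hinge bracket

## Robot

A 7-joint arm with a two-finger parallel gripper is mounted at the origin on the work surface. World frame = base frame: x ahead of the robot, y to its left, z up, the work surface at z = 0. Lengths are in m, angles in degrees, forces in N, time in s.
With the tool pointing down it reaches from about 0.425 to 0.875 m from the base axis. Payload 4.7 kg.
Tool frame: the origin (TCP) lies midway between the tips of the shut fingers; the grasp point (between the pads) lies env.grip_point_offset behind it (env.grip_point_offset is the distance from the TCP to the grasp point, in m); z points along the fingers, y is the line along which they close (so a half turn about z gives the same grasp; the last joint's range is limited). The gripper opens to 87 mm and grips with 3 to 60 N. Pads are 19 mm wide; open, the fingers measure 117 mm over their backs; the gripper's body (75 mm by 190 mm) begins 51 mm behind the grasp point.
Start: joints at [0.808, 18.392, -4.016, 83.108, 1.295, 78.541, -3.26], TCP at [0.65, -0, 0.223] pointing down, gripper open.
Joint ranges: [-163.93, 163.93], [-17.29, 119.83], [-79.2, 71.16], [3.27, 140.29], [-89.18, 269.18], [5.43, 117.66], [-154.24, 154.24]. Speed limits (degrees/s): [147.25, 147.25, 180, 180, 180, 180, 180].

## Interface

Orientations are given as [roll, pitch, yaw] about the fixed x, y, z axes, in that order (R = Rz(yaw) Ry(pitch) Rx(roll)).
In Python, from cell import env gives the robot as it stands.
- The arm moves only by the shell command python3 -m creep 'ROWS' [FORCE]. ROWS is a JSON object of lists of equal length, an entry for each row: "translation": the shift along the tool's x, y, z in units of 0.08 m (1.0 is 0.08 m), a list of three; "turn": the turn, a rotation vector about the tool's x, y, z in units of 180 degrees (1.0 is 180 degrees), a list of three; "grip": the opening, from 0 (shut) to 1 (fully open). In form: {"translation": [[x, y, z], ...], "turn": [[ax, ay, az], ...], "grip": [grip, ...]}. A call has 1 to 5 rows; each row shifts and turns the commanded pose from where the row before left it, along the tool's axes as they then stand; what a row does not reach is not made up. A row lasts 1/8 s, in which the tool goes at most 62.5 mm and 10.7 degrees, less where a joint would pass 70% of its speed; a pose out of reach is approached as far as the arm can. A call with a number of a shift or a turn outside -1 to 1 is refused whole. A call with a gripper value outside its range is refused whole. The fingers move at their own pace and stop on an object; FORCE is the grip in N (left out, the last holds). Time passes only in rows, so rows that do not move let the fingers close. It gives the time, the measured TCP pose, the force, the opening and the grip force at its end, in the units of the state.
- env.get_obs(): the state, without advancing time (a new reading comes with each control period).
- env.read_camera(name): name is "scene" or "side" or "wrist"; returns a dict with "frame" (420x560x3 uint8, red, green, blue), "z_map" (420x560 float32, m along the optical axis (not along the pixel's ray), 0 where there is no reading), "K" (3x3 intrinsics, pixels), "D" ([k1, k2, p1, p2, k3] as OpenCV has them; the pictures are not rectified), "rvec" (rotation vector, rad) and "tvec" (3), from world to camera coordinates, as OpenCV has them. Camera axes: x right, y down, z forward; pixel columns grow to the right and rows downward; lengths in m; the calibration is good to about 2 mm. A picture is of the moment at which its call begins.
- env.sign_off(): hands the job in; it is judged then, once.
The state is a dict: "time_s": time; "qpos": joint angles; "joint_velocities": joint speeds; "effort": joint torques, N m; "tool_pos": TCP position; "tool_rot": TCP orientation; "force": force on the tool from outside, world axes, zero at the start; "wrist_torque": the same for the moment, N m; "grip_width": finger opening in m; "grasp_force": force on a finger pad.
Only numpy, scipy, OpenCV 4.12 (cv2) and the standard library are available. Lean on these libraries where they do the work, as an engineer would, in place of code of your own. Each camera call takes 0.05 s, during which the arm holds its last target. There are 200 camera calls.

## Task

Lift the loose arm-rest board off the bench by its handle and bring it to the post, so that its single hinge knuckle sits centred between the two knuckles of the post's bracket, with all three holes in one line, so that the hinge pin could be pushed straight through. Finish while still holding the board there by its handle, level and still, carried by the gripper alone and not leaning on the bracket or post: do not let go. Do not shove the bracket from its height, and leave the pin, jar, glass shade and tape roll where they are.

Things in the scene. Friction and masses are not known exactly. Their poses are not given: they have to be found in the camera images.
- board (a point): Loose arm-rest: pale wooden board 130 x 120 x 12 mm (x, y, z), about 0.3 kg in all, lying flat at the start, a dark wooden bow handle on top and a steel hinge leaf on its +x edge. This point is the board's centre, 6 mm above its underside. z up, x towards the hinge edge. It balances within 5 mm of the handle's bar.
- handle (a point): Centre of the arm-rest handle's square bar: 12 mm wide (x), 12 mm high, 100 mm long along y. It is 8 mm ahead (+x) of the board's centre, 34 mm above the board's top face and 46 mm above its underside; 12 mm legs at its ends (centres 44 mm either side) leave 76 mm free. Axes as the board's.
- rest_bore (a point): Centre of the hole in the arm-rest's only hinge knuckle: a steel tube along y, 30 mm long, 25 mm outside, 16 mm bore. It is 81 mm ahead (+x) of the handle's bar centre, 33.5 mm lower, same y; 24 mm ahead of the board's edge, joined by a leaf 30 mm wide and 3 mm thick. Axes as the board's.
- post_bore (a point): Mid-way between the two steel knuckles of the post's bracket, on their hole line: the arm-rest's hole centre belongs here. Each knuckle is 30 mm long, 25 mm outside, 16 mm bore; gap between them 38 mm, open above, below and in front. y along the holes, z up, x into the post: the held board's x points along this x. Height 95 to 140 mm above the bench, differs per start.
- post: Upright wooden post fixed to the bench, 50 x 120 mm, 170 mm high, on a 12 mm foot, nearer the robot than its bracket; place and yaw differ per start. Origin on the bench 81 mm in front (-x) of the hole line; same axes as the bracket. The post's face is 24 mm, the bracket plate's 20 mm, beyond (+x) the hole line. The bracket is held on it by stiff friction; a hard shove moves it.
- pin_mid (a point): Middle of the loose steel hinge pin, 6 mm thick, 126 mm long with a 10 mm head, lying on the bench straight ahead of the robot: leave it.
- jar_mid (a point): Middle of a capped amber glass jar, 52 mm across and 70 mm high, upright: leave it.
- shade_mid (a point): Middle of an amber glass lamp shade, a dome 124 mm across and 62 mm high: leave it.
- tape_mid (a point): Middle of a roll of tape lying flat, 100 mm across, 25 mm high: leave it.
Mind the look-alikes: they are no part of the job. What is shaped like the part that bears board but green or pink is not meant.

How it is judged:
By the outcome, as a careful person would: the job done as asked, in the order asked, and still so for the second after the job is handed in, while the arm keeps its last pose, push and grip.
It also fails if it takes over 48 s, if anything falls off the work surface, if the arm or the gripper's body presses on something with over 40 N, if the wrist force passes 120 N, or if a joint passes its speed limit or range.

## Working session

There is one attempt and no reset: what is moved stays moved. The work goes in short steps, Python scripts to look and compute and a shell command to move; the robot and the scene stay as the last step left them, time stands still between calls to the robot, and variables do not carry over. Pictures are saved under pics/ and viewed, at most 10 in all, crops included, and the job is handed in when it is done.

```bash
mkdir -p pics; cat > h.py <<'E'
import numpy as np, cv2
from cell import env
from scipy.spatial.transform import Rotation as R
def cam(n):
    c=env.read_camera(n); c['R']=cv2.Rodrigues(np.array(c['rvec'],float))[0]; c['t']=np.array(c['tvec'],float).ravel(); return c
def cloud(c):
    h,w=c['z_map'].shape
    u,v=np.meshgrid(np.arange(w),np.arange(h))
    p=cv2.undistortPoints(np.stack([u,v],-1).reshape(-1,1,2).astype(float),np.array(c['K']),np.array(c['D'])).reshape(-1,2)
    z=c['z_map'].reshape(-1,1).astype(float)
    P=np.hstack([p*z,z]); W=(P-c['t'])@c['R']
    W[z[:,0]==0]=np.nan
    return W.reshape(h,w,3)
def save(c,n,box=None,s=1):
    f=c['frame'][:,:,::-1]
    if box: f=f[box[1]:box[3],box[0]:box[2]]
    cv2.imwrite('pics/'+n,cv2.resize(f,None,fx=s,fy=s,interpolation=cv2.INTER_CUBIC))
E
python3 - <<'E'
from h import *
print(env.get_obs(), env.grip_point_offset)
for n in ['scene','side']:
    c=cam(n); save(c,n+'0.png'); W=cloud(c); np.savez(''+n+'0.npz',W=W,f=c['frame']); print(n,-c['R'].T@c['t'],c['R'][2], np.array(c['K']).tolist())
E
```

```text
{'time_s': 0.0, 'qpos': array([ 0.80561527, 18.43889802, -4.01683583, 83.17333213,  1.29566359,
       78.54071724, -3.26014759]), 'joint_velocities': array([-0.01860782, -0.12699977,  0.04598846, -0.05456971, -0.07428063,
       -0.09219554, -0.04387201]), 'effort': array([-2.58547143e-04, -4.91284704e+01, -4.03903294e-01, -3.12526345e+01,
       -6.40594075e-02,  4.37659642e-02,  1.61017233e-04]), 'tool_pos': array([ 6.49458751e-01, -1.51428979e-05,  2.21477279e-01]), 'tool_rot': array([-1.79892336e+02,  5.91627445e-03,  9.00053278e+01]), 'force': array([ 0.70444715,  0.8156069 , -0.00417267]), 'wrist_torque': array([ 0.03818685, -0.00666706, -0.04965869]), 'grasp_force': 0.0, 'grip_width': 0.08701409325078087} 0.0187
scene [0.92098528 0.53599537 1.0168715 ] [-0.34637134 -0.4753757  -0.80873038] [[452.81490444303887, 0.0, 280.04138790424133], [0.0, 452.81490444303887, 210.08165065592482], [0.0, 0.0, 1.0]]
side [0.06449209 0.98559644 1.02304326] [ 0.32653903 -0.68301592 -0.65334639] [[482.46567605778915, 0.0, 280.6798552360109], [0.0, 482.46567605778915, 204.85059943909988], [0.0, 0.0, 1.0]]
```

View pics/scene0.png

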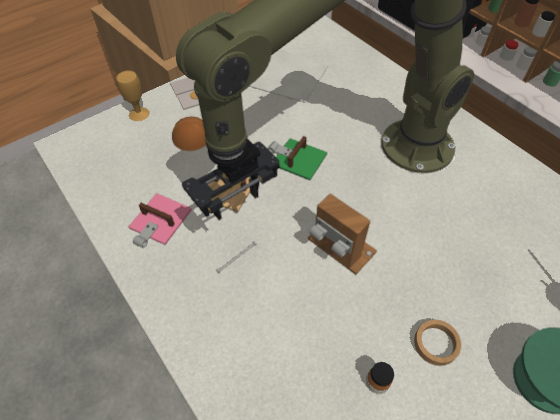

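View pics/side0.png

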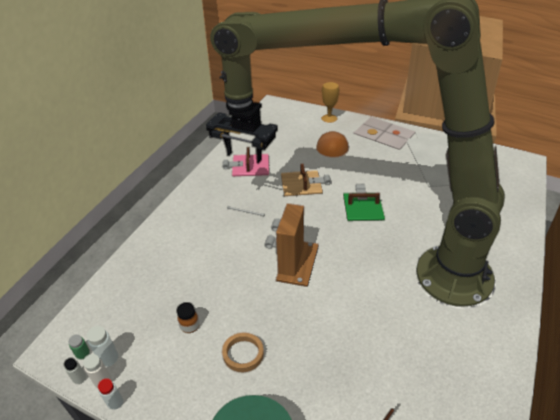

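The scene view shows the pale board partly hidden under the gripper, at about (235,195), and the post's two knuckles at (318,232) and (340,248). The side view shows the board clear at (300,182), handle at (303,175), and its knuckle at (327,180) pointing toward the robot. The green and pink boards are decoys.

```bash
python3 - <<'E'
from h import *
for n,b,p in [('side',(275,160,340,200),(258,195,325,290)),('scene',(205,165,265,215),(300,190,380,275))]:
    d=np.load(n+'0.npz'); W=d['W']; hsv=cv2.cvtColor(d['f'],cv2.COLOR_RGB2HSV)
    def sub(b): 
        s=np.s_[b[1]:b[3],b[0]:b[2]]; return W[s].reshape(-1,3),hsv[s].reshape(-1,3).astype(int)
    X,H=sub(b); 
    m=(H[:,1]>60)&(H[:,0]>6)&(H[:,0]<26)&(H[:,2]>130)&(X[:,2]>0.005)&(X[:,2]<0.02)
    print(n,'boardtop',m.sum(),np.nanmedian(X[m],0),cv2.minAreaRect((X[m][:,:2]*1000).astype(np.float32)))
    m=(X[:,2]>0.042)&(X[:,2]<.07)
    if m.sum()>3: print(' handle',m.sum(),X[m].mean(0),cv2.minAreaRect((X[m][:,:2]*1000).astype(np.float32)))
    m=(H[:,1]<50)&(X[:,2]>0.014)&(X[:,2]<.04)
    if m.sum()>3: print(' knuck',m.sum(),X[m].mean(0),X[m].max(0),X[m].min(0))
    X,H=sub(p)
    m=(X[:,2]>.172)&(X[:,2]<.195)
    print(' posttop',m.sum(),X[m].mean(0),cv2.minAreaRect((X[m][:,:2]*1000).astype(np.float32)))
    m=(H[:,1]<60)&(X[:,2]>0.06)
    print(' knuckles',m.sum(),np.c_[X[m]].mean(0))
    Y=X[m]; _,l,c=cv2.kmeans(Y.astype(np.float32),2,None,(3,50,1e-5),5,cv2.KMEANS_PP_CENTERS)
    for i in (0,1):
        q=Y[l[:,0]==i]; print('  ',len(q),q.mean(0),q.min(0),q.max(0))
E
cat > /dev/null; python3 - <<'E'
import sys; sys.path.insert(0,'.')
from h import *
import cv2
c=cam('wrist'); save(c,'/wrist0.png'.strip('/')) if 0 else cv2.imwrite('pics/wrist0.png',c['frame'][:,:,::-1])
d=np.load('scene0.npz')['f'][:,:,::-1]; s=np.load('side0.npz')['f'][:,:,::-1]
a=cv2.resize(d[185:285,295:395],(380,380),interpolation=2); b=cv2.resize(s[150:300,240:345],(380,542),interpolation=2)
o=np.zeros((542,760,3),np.uint8); o[:380,:380]=a; o[:,380:]=b; cv2.imwrite('pics/zoom.png',o)
E
```

```text
side boardtop 297 [ 0.52128465 -0.19562684  0.01275277] ((555.8176879882812, -205.2489013671875), (129.36529541015625, 120.43004608154297), 29.630638122558594)
 handle 84 [ 0.54925107 -0.20868369  0.05197821] ((551.2825927734375, -213.01773071289062), (12.737152099609375, 104.958740234375), 30.08425521850586)
 knuck 110 [ 0.50078886 -0.24004698  0.01932109] [ 0.63116614 -0.13561074  0.03000376] [ 0.46427065 -0.28820483  0.01401182]
 posttop 123 [0.44563433 0.13483377 0.17297418] ((445.3495788574219, 134.02926635742188), (45.782562255859375, 115.17698669433594), 9.849088668823242)
 knuckles 249 [0.48595591 0.14843876 0.11523704]
   142 [0.48286607 0.18045225 0.11087854] [0.45832267 0.15767182 0.08452143] [0.50021236 0.19711551 0.15917109]
   107 [0.49005643 0.10595356 0.12102121] [0.43036755 0.0685598  0.09146575] [0.51126513 0.14425057 0.17180055]
scene boardtop 137 [ 0.56868786 -0.16657808  0.01129822] ((558.568359375, -179.46807861328125), (109.45417022705078, 92.99604797363281), 60.5723876953125)
 handle 19 [ 0.53174721 -0.17443873  0.04898398] ((552.1073608398438, -209.65786743164062), (11.418328285217285, 99.31067657470703), 30.221412658691406)
 knuck 8 [ 0.55495054 -0.18308262  0.02433249] [ 0.5890888  -0.16708194  0.03911431] [ 0.52783915 -0.22293884  0.01423767]
 posttop 26 [0.44851363 0.12315554 0.17242851] ((448.3722229003906, 132.5434112548828), (41.883155822753906, 110.25730895996094), 10.722099304199219)
 knuckles 736 [0.483011   0.14088843 0.11183151]
   384 [0.48738095 0.11369633 0.11130354] [0.42303136 0.08034523 0.06282505] [0.51521414 0.14074986 0.16991868]
   352 [0.47824378 0.17055255 0.11240748] [0.46194327 0.14060208 0.06435405] [0.50300725 0.19140498 0.13237907]
```

View pics/wrist0.png

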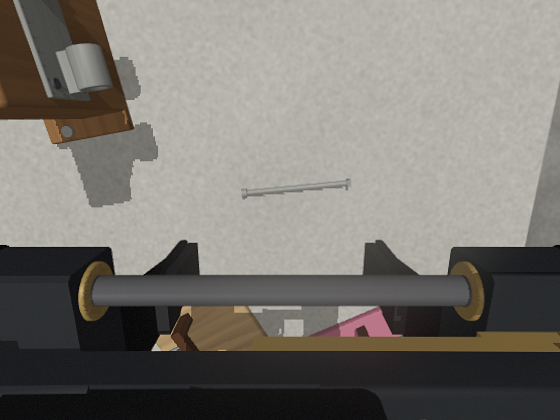

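View pics/zoom.png

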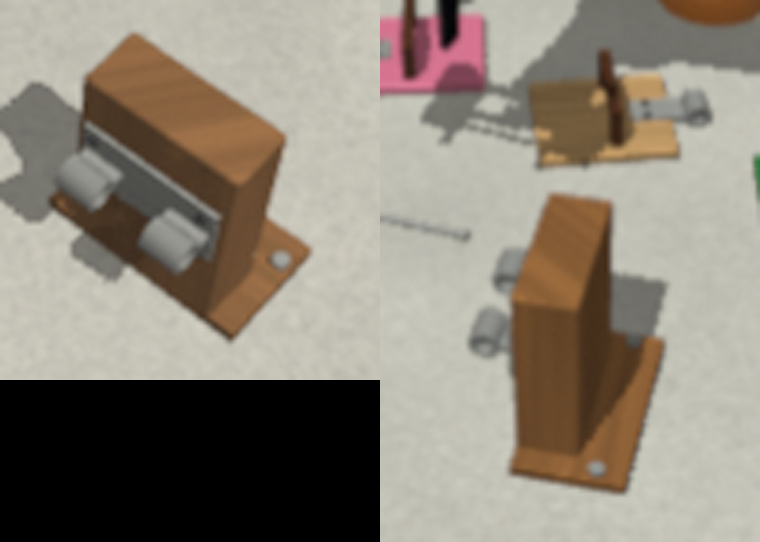

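The wrist view shows one bracket knuckle at (85,68) and the pin at (295,188). The zoom shows both knuckles clearly in the scene and side views. I'll fit the hole line, then start the approach.

```bash
cat > fit.py <<'E'
from h import *
from scipy.optimize import least_squares
def fit(W,f,c0,yaw,half=(-.06,.06),sides=True):
    """cylinder-axis fit: c0 guess of hole-line point, yaw of its x axis. returns x,z corrections + y extents"""
    hsv=cv2.cvtColor(f,cv2.COLOR_RGB2HSV).reshape(-1,3).astype(int); X=W.reshape(-1,3)
    Rm=R.from_euler('z',yaw,degrees=True).as_matrix(); L=(X-c0)@Rm
    m=(hsv[:,1]<60)&(L[:,0]<.008)&(L[:,0]>-.02)&(abs(L[:,2])<.02)&(L[:,1]>half[0])&(L[:,1]<half[1])
    L=L[m]
    r=lambda p:np.hypot(L[:,0]-p[0],L[:,2]-p[1])-.0125
    s=least_squares(r,[0,0],loss='soft_l1',f_scale=.001)
    q=L[abs(r(s.x))<.002]
    # tilt in yaw: fit x,z lines
    rl=lambda p:np.hypot(q[:,0]-p[0]-p[2]*q[:,1],q[:,2]-p[1])-.0125
    s2=least_squares(rl,[*s.x,0],loss='soft_l1',f_scale=.001)
    return len(L),len(q),s.x,s2.x,np.sort(q[:,1]),Rm
E
python3 - <<'E'
from fit import *
for n in ['scene','side']:
    d=np.load(n+'0.npz'); c0=np.array([.494,.141,.115])
    for k in range(3):
        a,b,x,x2,y,Rm=fit(d['W'],d['f'],c0,190); c0=c0+Rm@[x[0],0,x[1]]
    h,e=np.histogram(y,np.arange(-.062,.063,.004))
    print(n,a,b,c0,'yawcorr',np.degrees(-x2[2]),y[[2,-3]]); print(h, e[0])
    W=d['W'].reshape(-1,3); m=(W[:,2]>.1745-.003)&(W[:,2]<.18)&(abs(W[:,0]-.446)<.05)&(abs(W[:,1]-.133)<.08)
    print(cv2.minAreaRect((W[m][:,:2]*1000).astype(np.float32)),m.sum())
E
python3 -m creep '{"translation":[[0,0,0],[-0.7,-0.4,0],[-0.7,-0.4,0],[-0.7,-0.4,0],[-0.5,-0.1,0]],"turn":[[0,0,-0.055],[0,0,-0.055],[0,0,-0.057],[0,0,0],[0,0,0]],"grip":[0.6,0.6,0.6,0.6,0.6]}' 30
```

```text
scene 270 192 [0.49420757 0.1410366  0.10396401] yawcorr 0.4104896244234297 [-0.04788587  0.0475166 ]
[ 0  0  0  9 15 12 14 14  8 14  6  0  0  0  0  0  0  0  0  2 17 12 13 12
 14 12 13  5  0  0  0] -0.062
((449.5671081542969, 134.08380126953125), (44.80436706542969, 112.83968353271484), 10.722099304199219) 44
side 180 105 [0.4929575  0.14081618 0.10620344] yawcorr 0.196514973194643 [-0.05121117  0.04579388]
[ 0  0  5 11  8  7  8  5  4  5  2  0  0  0  0  0  0  0  0  1 10  9  4  7
  8  4  6  1  0  0  0] -0.062
((445.61285400390625, 133.94908142089844), (46.598915100097656, 115.45477294921875), 9.043413162231445) 168
time_s: 0.78
tool_pos: [0.6298, -0.2252, 0.2227]
tool_rot: [-179.9, 0.1, 119.6]
force: [0.4, 0.3, 0.3]
grip_width: 0.0537
grasp_force: 0.0
```

```bash
python3 -m creep '{"translation":[[0.32,-0.38,0],[0.31,-0.385,0],[0,0,0.6],[0,0,0.6],[0,0,0]],"turn":[[0,0,0],[0,0,0],[0,0,0],[0,0,0],[0,0,0]],"grip":[0.6,0.6,0.6,0.6,0.6]}' 30
python3 - <<'E'
from h import *
c=cam('wrist'); W=cloud(c); cv2.imwrite('pics/w1.png',c['frame'][:,:,::-1])
s=cam('side'); save(s,'s1.png',(240,110,380,215),4)
E
```

```text
time_s: 1.4
tool_pos: [0.5499, -0.2059, 0.1226]
tool_rot: [-179.7, -0.4, 119.8]
force: [-0.1, 0.9, 0.2]
grip_width: 0.0521
grasp_force: 0.0
```

View pics/s1.png

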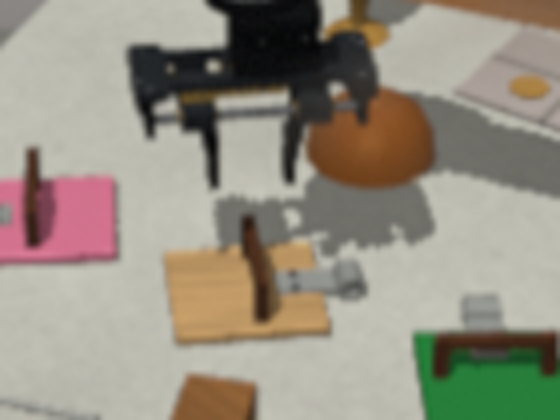

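Fingers at (213,170) and (290,165) straddle the pale board's handle (257,265). I descend.

```bash
python3 -m creep '{"translation":[[-0.07,-0.02,0.4],[0,0,0.4],[0,0,0.2],[0,0,0],[0,0,0]],"turn":[[0,0,0],[0,0,0],[0,0,0],[0,0,0],[0,0,0]],"grip":[0.6,0.6,0.6,0.6,0.6]}' 30
```

```text
time_s: 2.12
tool_pos: [0.5561, -0.2131, 0.0485]
tool_rot: [179.9, 0.1, 119.9]
force: [0.2, -0.1, 0.2]
grip_width: 0.0525
grasp_force: 0.0
```

```bash
python3 -m creep '{"translation":[[0.05,-0.04,0.13],[0,0,0.13],[0,0,0],[0,0,0],[0,0,0]],"turn":[[0,0,0],[0,0,0],[0,0,0],[0,0,0],[0,0,0]],"grip":[0.6,0.6,0.6,0.6,0.6]}' 30
python3 -m creep '{"translation":[[0,0,0],[0,0,0],[0,0,0],[0,0,0],[0,0,0]],"turn":[[0,0,0],[0,0,0],[0,0,0],[0,0,0],[0,0,0]],"grip":[0.3,0.2,0.1,0,0]}' 40
```

```text
time_s: 2.75
tool_pos: [0.5502, -0.2109, 0.0261]
tool_rot: [180.0, 0.0, 119.8]
force: [0.6, 0.1, -1.5]
grip_width: 0.0524
grasp_force: 0.0
time_s: 3.38
tool_pos: [0.5498, -0.2109, 0.0258]
tool_rot: [-180.0, 0.0, 119.8]
force: [-0.4, 0.2, 0.7]
grip_width: 0.0112
grasp_force: 40.0
```

```bash
python3 -m creep '{"translation":[[0,0,-0.1],[0,0,-0.3],[0,0,-0.5],[0,0,-0.5],[0,0,-0.3]],"turn":[[0,0,0],[0,0,0],[0,0,0],[0,0,0],[0,0,0]],"grip":[0,0,0,0,0]}' 40
python3 -m creep '{"translation":[[0,0,0],[0,0.3,0],[0.2,0.4,0],[0.4,0.2,0],[0.4,0,0]],"turn":[[0,0,0],[0,0,0.035],[0,0,0.035],[0,0,0.04],[0,0,0]],"grip":[0,0,0,0,0]}' 40
```

```text
time_s: 4.0
tool_pos: [0.5504, -0.211, 0.1642]
tool_rot: [179.9, 0.1, 119.9]
force: [0.6, -0.7, -2.9]
grip_width: 0.0118
grasp_force: 40.0
time_s: 4.62
tool_pos: [0.5932, -0.1025, 0.1592]
tool_rot: [-179.8, -0.1, 100.1]
force: [0.4, -0.2, -4.4]
grip_width: 0.0112
grasp_force: 40.0
```

```bash
python3 -m creep '{"translation":[[0.4,0.4,0],[0.6,0.4,0],[0.7,0.15,0],[0.7,0,0],[0.5,0,0]],"turn":[[0,0,0],[0,0,0],[0,0,0],[0,0,0],[0,0,0]],"grip":[0,0,0,0,0]}' 40
python3 -m creep '{"translation":[[0.25,0,0],[0.08,0,0.2],[0,0,0.15],[0,0,0],[0,0,0]],"turn":[[0,0,0],[0,0,0],[0,0,0],[0,0,0],[0,0,0]],"grip":[0,0,0,0,0]}' 40
cat > look.py <<'E'
from fit import *
import sys
o=env.get_obs(); p=o['tool_pos']; yaw=o['tool_rot'][2]+90; print(p,o['tool_rot'],o['force'])
ca,sa=np.cos(np.radians(yaw)),np.sin(np.radians(yaw))
b0=p+np.array([.081*ca,.081*sa,.0187-.0335])
for n in ['scene','side']:
    c=cam(n); W=cloud(c); save(c,sys.argv[1]+n+'.png',(230,150,430,300) if n=='scene' else (200,140,340,300),4 if n=='scene' else 3.7)
    for nm,c0,yw,hf in [('post',np.array([.4936,.1415,.105]),190.3,(-.06,.06)),('rest',b0,yaw,(-.024,.024))]:
        for k in range(3):
            a,b,x,x2,y,Rm=fit(W,c['frame'],c0,yw,hf); c0=c0+Rm@[x[0],0,x[1]]
        print(n,nm,a,b,c0.round(4),'yaw',yw-np.degrees(x2[2]),'ymid',y[[2,-3]].round(4),(c0+Rm@[0,(y[2]+y[-3])/2,0]).round(4))
print('rest nominal',b0)
E
python3 look.py a
```

```text
time_s: 5.25
tool_pos: [0.626, 0.1407, 0.1592]
tool_rot: [-179.8, -0.1, 100.2]
force: [-0.0, 0.7, -3.0]
grip_width: 0.0115
grasp_force: 40.0
time_s: 5.88
tool_pos: [0.6241, 0.1613, 0.1337]
tool_rot: [180.0, 0.0, 99.9]
force: [0.5, 0.3, -3.5]
grip_width: 0.0114
grasp_force: 40.0
[0.62411451 0.16127969 0.13367864] [1.79995894e+02 3.89751543e-02 9.99034599e+01] [ 0.4810636   0.34516035 -3.47349087]
scene post 150 105 [0.4938 0.1415 0.104 ] yaw 190.19919087119123 ymid [-0.0471  0.0225] [0.4916 0.1536 0.104 ]
scene rest 33 10 [0.5485 0.1481 0.1206] yaw 215.18706617662897 ymid [-0.0115 -0.0085] [0.5468 0.1579 0.1206]
side post 182 105 [0.4925 0.1413 0.1068] yaw 190.5917783140008 ymid [-0.0494  0.047 ] [0.4923 0.1424 0.1068]
side rest 105 50 [0.5472 0.1478 0.1227] yaw 189.74643015928348 ymid [-0.0131  0.0145] [0.5473 0.1471 0.1227]
rest nominal [0.5443215  0.14734862 0.11887864]
```

```bash
python3 -m creep '{"translation":[[0.07,0,0.1],[0,0,0.1],[0,-0.15,0],[0,-0.1,0],[0,0,0]],"turn":[[0,0,-0.002],[0,0,0],[0,0,0],[0,0,0],[0,0,0]],"grip":[0,0,0,0,0]}' 40
python3 -m creep '{"translation":[[0,0,0],[0,0,0],[0,0,0]],"turn":[[0,0,0],[0,0,0],[0,0,0]],"grip":[0,0,0]}' 40
python3 look.py b
```

```text
time_s: 6.6
tool_pos: [0.6024, 0.1649, 0.1182]
tool_rot: [180.0, 0.0, 100.4]
force: [0.2, 0.5, -3.3]
grip_width: 0.0113
grasp_force: 40.0
time_s: 6.98
tool_pos: [0.6031, 0.165, 0.1178]
tool_rot: [180.0, 0.0, 100.4]
force: [-0.4, 0.5, -3.0]
grip_width: 0.0115
grasp_force: 40.0
[0.60309683 0.16500882 0.1177764 ] [1.79990005e+02 1.17806545e-03 1.00404511e+02] [-0.42396572  0.45139504 -3.02365793]
scene post 135 96 [0.4939 0.1416 0.1038] yaw 189.27595915947524 ymid [-0.0468 -0.0202] [0.4879 0.1745 0.1038]
scene rest 25 12 [0.5262 0.1509 0.1063] yaw 206.94863784235142 ymid [-0.0121 -0.0088] [0.5243 0.1612 0.1063]
side post 175 72 [0.5025 0.1431 0.1073] yaw 189.82426499463818 ymid [-0.0459  0.0427] [0.5022 0.1447 0.1073]
side rest 106 44 [0.5271 0.1511 0.1064] yaw 190.33563901160272 ymid [-0.0112  0.0156] [0.5275 0.1489 0.1064]
rest nominal [0.52342869 0.1503805  0.1029764 ]
```

View pics/bside.png

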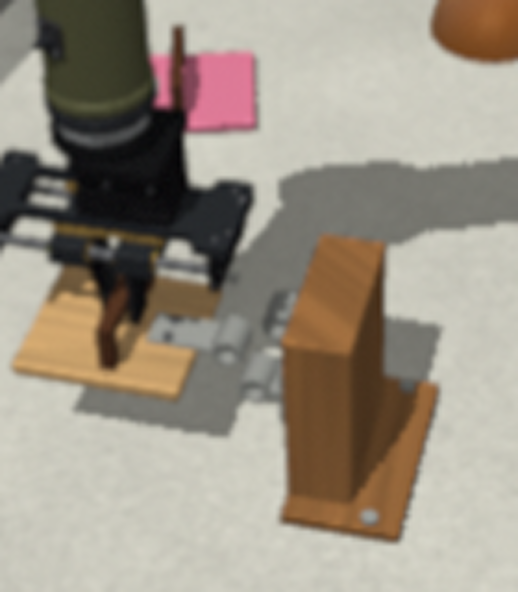

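The rest knuckle (230,338) is heading between the bracket knuckles (280,312) and (265,375). My fit mask discarded the visible side of the rest knuckle, so I'll refit and check the wrist view.

```bash
cat > look2.py <<'E'
from h import *
from scipy.optimize import least_squares
import sys
def cyl(W,f,c0,yaw,ys,xr):
    hsv=cv2.cvtColor(f,cv2.COLOR_RGB2HSV).reshape(-1,3).astype(int); Rm=R.from_euler('z',yaw,degrees=True).as_matrix()
    L=(W.reshape(-1,3)-c0)@Rm
    m=(hsv[:,1]<60)&(L[:,0]>xr[0])&(L[:,0]<xr[1])&(abs(L[:,2])<.02)&np.any([(L[:,1]>a)&(L[:,1]<b) for a,b in ys],0)
    L=L[m]; r=lambda p:np.hypot(L[:,0]-p[0],L[:,2]-p[1])-.0125
    s=least_squares(r,[0,0],loss='cauchy',f_scale=.0007); q=L[abs(r(s.x))<.002]
    return c0+Rm@[s.x[0],0,s.x[1]],len(L),len(q),[np.round([np.percentile(t,2),np.percentile(t,98)],4).tolist() for t in [q[(q[:,1]>a)&(q[:,1]<b),1] for a,b in ys] if len(t)]
if __name__=='__main__':
    o=env.get_obs(); p=o['tool_pos']; yaw=o['tool_rot'][2]+90; print(p,o['tool_rot'],o['force'])
    b0=p+R.from_euler('z',yaw,degrees=True).apply([.081,0,-.0135])
    for n in ['scene','side','wrist']:
        c=cam(n); W=cloud(c)
        save(c,sys.argv[1]+n+'.png',*{'scene':((270,170,390,260),6),'side':((200,140,340,300),3.7),'wrist':(None,1)}[n])
        for nm,c0,yw,ys,xr in [('post',np.array([.4933,.1415,.105]),190.3,[(-.055,-.020),(.020,.055)],(-.014,.006)),('rest',b0,yaw,[(-.0165,.0165)],(-.006,.015))]:
            try:
                for k in range(3): c0,a,b,e=cyl(W,c['frame'],c0,yw,ys,xr)
                print(n,nm,c0.round(4),a,b,e)
            except Exception as ex: print(n,nm,'none')
    print('kin rest',b0)
E
python3 - <<'E'
from look2 import *
for n in ['scene','side']:
    d=np.load(n+'0.npz'); c0=np.array([.4933,.1415,.105])
    for k in range(3): c0,*r=cyl(d['W'],d['f'],c0,190.3,[(-.055,-.015),(.015,.055)],(-.014,.006))
    print('initial',n,c0.round(4),r)
    if n=='side':
        c0=np.array([.5515,-.2115,.046])+R.from_euler('z',209.8,degrees=True).apply([.081,0,-.0335])
        for k in range(3): c0,*r=cyl(d['W'],d['f'],c0,209.8,[(-.02,.02)],(-.006,.015))
        print('initial rest side (z should be .0125)',c0.round(4),r)
E
python3 look2.py c
```

```text
initial scene [0.4939 0.1416 0.1038] [251, 181, [[-0.0473, -0.0203], [0.0188, 0.0483]]]
initial side [0.4923 0.1413 0.1063] [172, 105, [[-0.0505, -0.0215], [0.019, 0.0466]]]
initial rest side (z should be .0125) [ 0.481  -0.2519  0.0147] [64, 31, [[-0.014, 0.0126]]]
[0.60300234 0.16501644 0.11768048] [-1.79998893e+02  1.18491589e-03  1.00406587e+02] [-0.35789921 -0.18876722 -4.77242716]
scene post [0.4937 0.1416 0.1035] 124 88 [[-0.0467, -0.0205]]
scene rest [0.5244 0.1506 0.1061] 25 15 [[-0.0126, 0.0027]]
side post [0.494  0.1416 0.1056] 148 90 [[-0.049, -0.0217], [0.0211, 0.0485]]
side rest [0.5237 0.1505 0.1057] 93 45 [[-0.0118, 0.016]]
wrist post [0.4945 0.1417 0.1035] 4419 4276 [[-0.0504, -0.0216], [0.0242, 0.0456]]
wrist rest [0.5236 0.1504 0.1032] 1133 810 [[-0.0144, 0.0053]]
kin rest [0.52333473 0.15038523 0.10418048]
```

View pics/cwrist.png

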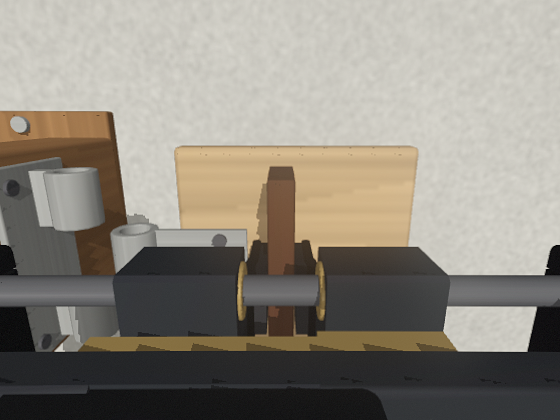

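The wrist view shows the bracket knuckle (75,198), the rest knuckle (133,245) and the level board, so it gives dense depth for both in one frame. It needs about 30 mm forward and about 1 mm sideways. I'll go most of the way.

```bash
python3 -m creep '{"translation":[[-0.015,-0.08,0],[0,-0.1,0],[0,-0.09,0],[0,0,0],[0,0,0]],"turn":[[0,0,0],[0,0,0],[0,0,0],[0,0,0],[0,0,0]],"grip":[0,0,0,0,0]}' 40
cat >> look2.py <<'E'
    # yaw of bracket from wrist: per-knuckle x, and board level / roll
    for nm,ys in [('k-',[(-.055,-.020)]),('k+',[(.022,.055)])]:
        c0=np.array([.4945,.1417,.1035])
        for k in range(3): c0,a,b,e=cyl(W,c['frame'],c0,190.3,ys,(-.014,.006))
        print(nm,c0.round(4),b)
    hsv=cv2.cvtColor(c['frame'],cv2.COLOR_RGB2HSV).reshape(-1,3).astype(int)
    L=(W.reshape(-1,3)-p)@R.from_euler('z',yaw,degrees=True).as_matrix()
    m=(L[:,0]>-.06)&(L[:,0]<.045)&(L[:,1]>-.055)&(L[:,1]<-.02)&(abs(L[:,2]+.0153)<.006); m&=hsv[:,2]>100
    A=np.c_[L[m][:,:2],np.ones(m.sum())]; s=np.linalg.lstsq(A,L[m][:,2],rcond=None)[0]; print('board slope deg',np.degrees(s[:2]),s[2],m.sum())
    q=hsv[:,1]<60; m=q&(abs(L[:,0]-.10)<.003)
E
python3 look2.py d
```

```text
time_s: 7.85
tool_pos: [0.5821, 0.1599, 0.118]
tool_rot: [180.0, 0.0, 100.4]
force: [-0.2, -0.1, -3.2]
grip_width: 0.0111
grasp_force: 40.0
[0.58207842 0.15992712 0.11799093] [1.79959544e+02 3.91835877e-03 1.00408021e+02] [-0.2423133  -0.10538782 -3.15933955]
scene post [0.494  0.1416 0.1042] 124 85 [[-0.0464, -0.0208]]
scene rest [0.503  0.1454 0.1068] 24 10 [[-0.0157, -0.0089]]
side post [0.4939 0.1416 0.1059] 141 88 [[-0.0488, -0.0205], [0.0205, 0.0484]]
side rest [0.5024 0.1453 0.105 ] 66 45 [[-0.0124, 0.0162]]
wrist post [0.4944 0.1417 0.1036] 3040 2897 [[-0.0504, -0.0215], [0.0254, 0.0438]]
wrist rest [0.5027 0.1454 0.1034] 1097 796 [[-0.0145, 0.0053]]
kin rest [0.50241118 0.14529391 0.10449093]
k- [0.4944 0.1417 0.1036] 2719
k+ [0.5031 0.1433 0.1096] 30
board slope deg [-0.06916225 -0.06352441] -0.015004882420930812 10978
```

```bash
python3 -m creep '{"translation":[[0,-0.06,-0.005],[0,-0.05,0],[0,0,0],[0,0,0],[0,0,0]],"turn":[[0,0,0],[0,0,0],[0,0,0],[0,0,0],[0,0,0]],"grip":[0,0,0,0,0]}' 40
python3 -m creep '{"translation":[[0,0,0],[0,0,0],[0,0,0]],"turn":[[0,0,0],[0,0,0],[0,0,0]],"grip":[0,0,0]}' 40
python3 look2.py e
```

```text
time_s: 8.62
tool_pos: [0.5733, 0.1584, 0.1182]
tool_rot: [180.0, 0.0, 100.4]
force: [0.4, -0.1, -3.0]
grip_width: 0.0111
grasp_force: 40.0
time_s: 9.0
tool_pos: [0.5732, 0.1583, 0.1181]
tool_rot: [180.0, 0.0, 100.4]
force: [-0.3, -0.2, -3.4]
grip_width: 0.0112
grasp_force: 40.0
[0.57324504 0.15832934 0.11813761] [1.79999243e+02 3.03999236e-03 1.00407331e+02] [-0.3476106  -0.1739551  -3.36185166]
scene post [0.4934 0.1415 0.104 ] 122 86 [[-0.0468, -0.0224]]
scene rest [0.4953 0.144  0.1056] 24 12 [[-0.0128, -0.0073]]
side post [0.4937 0.1416 0.1064] 127 78 [[-0.0496, -0.0255], [0.0211, 0.0472]]
side rest [0.4933 0.1436 0.105 ] 52 33 [[-0.0122, 0.0159]]
wrist post [0.4944 0.1417 0.1036] 2780 2642 [[-0.0504, -0.0214]]
wrist rest [0.4937 0.1437 0.1036] 999 784 [[-0.0144, 0.0054]]
kin rest [0.49357762 0.14369709 0.10463761]
k- [0.4944 0.1417 0.1036] 2642
k+ [0.4945 0.1417 0.1035] 0
board slope deg [-0.01564597 -0.06011017] -0.01485962633660382 10982
```

View pics/ewrist.png

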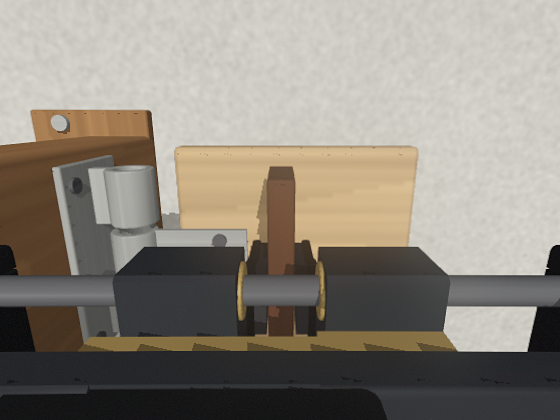

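View pics/eside.png

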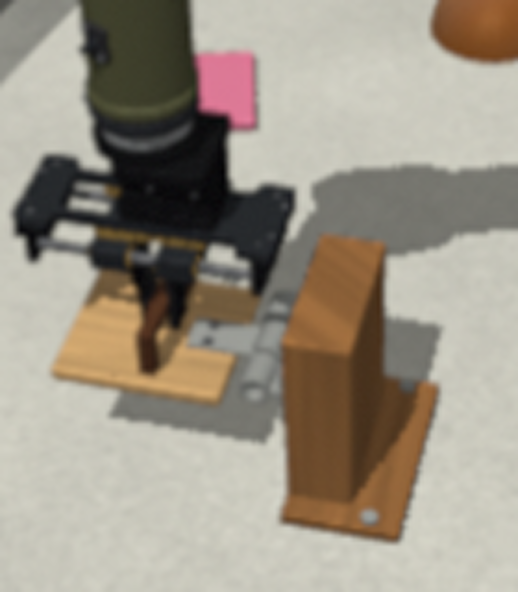

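The wrist view shows the rest knuckle (133,245) in line under the bracket knuckle (130,197), with a small even gap. The side view shows three knuckles in one row around (268,345). The measured offset is under 0.5 mm, the side gap is about 3.9 mm (4 mm is ideal), and the force reading shows only the board's weight.

```bash
python3 -c "
from cell import env
print(env.sign_off())"
```

```text
the job is handed in; nothing more can be done
None
```

The board is held level and still by its handle, its knuckle centred between the bracket's knuckles with the three holes in line to within about 0.5 mm as measured. It is touching nothing but the gripper as far as the force readings show, and the job was handed in at about 9 s.

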